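# Hang the lift-off door of an automaton case

## Robot

A 7-joint arm with a two-finger parallel gripper is mounted at the origin on the work surface. World frame = base frame: x ahead of the robot, y to its left, z up, the work surface at z = 0. Lengths are in mm, angles in rad, forces in N, time in s.
With the tool pointing down it reaches from about 425 to 875 mm from the base axis. Payload 8.4 kg.
Tool frame: the origin (TCP) lies at the very end of the fingers, on their centre line; the grasp point (between the pads) lies 19 mm behind it; z points along the fingers, x is the direction in which the jaws open and shut, and the axes are right-handed (so a half turn about z gives the same grasp; the last joint's range is limited). The gripper opens to 85 mm and grips with 20 to 120 N. Pads are 22 mm wide; open, the fingers measure 114 mm over their backs; the gripper's body (76 mm by 85 mm) begins 54 mm behind the grasp point. The pads swing forward as they close: fully open they stand 13 mm farther back than shut.
Start: joints at [-1.337, 0.333, 0.04, 1.465, -0.013, 1.343, -0.059], TCP at [212.349, 614.305, 207.008] pointing down, gripper open.
Joint ranges: [-2.58, 2.58], [-0.38, 2.09], [-1.3, 1.39], [0.25, 2.4], [-1.5, 4.64], [0.08, 2.09], [-2.65, 2.65]. Speed limits (rad/s): [2.22, 2.22, 2.79, 2.79, 3.14, 3.14, 3.14].

## Interface

Orientations are given as a unit quaternion [w, x, y, z].
In Python, from bench import manip gives the robot as it stands. Calls block until the motion is done:
- manip.reach(position, orientation): joint-space move of the TCP to a pose.
- manip.move_straight(position, rotation=None, feed=150): straight line of the TCP; rotation=None keeps the orientation; feed is the mean speed in mm/s.
- manip.goto_joints(angles): joint-space move.
- manip.move_gripper(opening): finger opening in mm; the grip force is fixed at half the most; returns when the fingers have stopped.
- manip.hold(seconds).
- manip.solve_ik(position, orientation): joint angles nearest the present ones, or None.
- manip.capture(name): name is "scene" or "side" or "wrist"; returns (picture, depth): 420x560x3 uint8, red, green, blue; 420x560 float32, mm along the optical axis (not along the pixel's ray), 0 where there is no reading.
- manip.calibration(name): a dict with "camera_matrix" (3x3 intrinsics, pixels), "position" and "attitude" of the camera in the world. Camera axes: x right, y up, looking along -z (the intrinsics and any distortion apply to the point x, -y, -z); pixel columns grow to the right and rows downward; lengths in mm; the calibration is good to about 2 mm. The wrist camera is an equidistant fisheye: a pixel r from the principal point sees the ray r / f radians off the axis. A picture is of the moment at which its call begins: read the wrist's pose just before it. calibration takes no time and is no camera call; for the wrist camera it gives the pose at the moment of the call.
A pose or a line that the arm cannot do raises manip.PlanningError and nothing moves.
- manip.job_done(): hands the job in, once; it reports no verdict.
Readings, each from a call of its own:
- manip.get_time_s(): time.
- manip.get_qpos(): joint angles.
- manip.get_dq(): joint speeds.
- manip.get_effort(): joint torques, N m.
- manip.get_ee_pos(): TCP position.
- manip.get_tool_rot(): TCP orientation.
- manip.get_contact_force(): force on the tool from outside, world axes, zero at the start.
- manip.get_ft_torque(): the same for the moment, N m.
- manip.get_finger_gap(): finger opening in mm.
Only numpy, scipy, OpenCV 4.12 (cv2) and the standard library are available. Lean on these libraries where they do the work, as an engineer would, in place of code of your own. Each camera call takes 0.05 s, during which the arm holds its last target. There are 200 camera calls.

## Task

Take the small door with the two hinge knuckles out of the wooden rack and hang it on the open-fronted case: with the door standing well open, lower it so both knuckles drop over both hinge pins together and sit fully home, feeling for the pins without ever forcing the hinge. Then swing the door gently shut against its stops and let go, leaving the other things on the bench where they are.

Things in the scene. Friction and masses are not known exactly. Their poses are not given: they have to be found in the camera images.
- case: Dark wooden case fixed to the bench, 100 deep (x), 140 wide (y), 170 high (z) mm, brass wheels inside, open front facing its own -x. Origin: centre of its underside; +y is the hinge side. In front on that side two brackets, one above the other, carry upright smooth pins on one vertical line. Both ride on spring washers: they sink together under a load, about 4 N per mm, 6 mm at most.
- hinge_low (a point): Centre of the lower bushing's top face, where the drawing puts the pin: 35 mm above the bench, 72 mm in front of the case's origin, 61 mm to its +y. The real pins stand off-centre in their bushings: both 5.5 mm off this line, in the same unknown direction. A fully home knuckle rests its underside on the bushing, at this height (unloaded).
- hinge_high (a point): The same for the upper pin, 90 mm higher. Pins: 8 mm thick, 21 mm tall above the bushing, with a 2 mm chamfer to a flat tip 5.4 mm across. Bushings: brass, 20 mm across, 9 mm high, on steel brackets 16 mm wide. The upper bracket overhangs the lower pin, so bring the door in from the front with the knuckles 25 to 45 mm above their seats.
- stop (a point): Front face of the upper of two 28 mm wide rubber stops on the jamb opposite the hinge: 67 mm in front of the case's origin, 55 mm to its -y, 125 mm up (the other is 45 mm up). The shut door's inside face rests on them.
- door: Loose dark wooden door, 10 thick (x), 100 wide (y), 150 high (z) mm, about 0.26 kg, upright in a slot of the rack, underside 12 mm above the bench, knuckles away from the robot. Origin: centre of the panel's underside; outside face (knob) to -x, knuckles beyond the +y edge. Hung shut its axes match the case's; it opens clockwise seen from above. Hung home, its underside is 15 mm above the bench.
- knuckle_low (a point): Centre of the lower knuckle's underside, on the hinge axis: 68 mm to the +y side of the door's origin, 20 mm up. Each knuckle is an upright steel tube, 26 mm outside, 10 mm bore, 18 mm long, open at both ends, centred on the panel's thickness.
- knuckle_high (a point): Centre of the upper knuckle's underside, 90 mm above the lower, 110 mm above the door's underside.
- knob (a point): Centre of the 14 mm brass knob on the door's outside face, 16 mm out (-x), 40 mm to the -y side, 85 mm up.
- rack: Light wooden rack fixed to the bench: base 120 by 150 by 12 mm with two slots 13.6 mm wide along its x, at y = -40 and +40 mm, between cheeks 70 mm long whose tops are 44 mm above the bench. Origin at the centre of its underside.
- side_panel: Bystander: loose plain wooden panel without knuckles, 10 by 85 by 95 mm, standing in the rack's other slot. Origin at the centre of its underside.
- oil_bottle: Bystander: amber bottle, 38 mm across, 100 mm high. Origin under its centre.
- gear: Bystander: brass toothed wheel lying flat, 58 mm across, 14 mm high. Origin under its centre.
- screwdriver: Bystander: screwdriver lying on the bench, 170 mm long.
- weight: Bystander: brass cylinder 48 mm across, 45 mm high. Origin under its centre.
Not all that is in view belongs to the job. Leave any red or turquoise look-alike of the door alone.

How it is judged (in metres and radians):
On the way, in this order (a step that is already met when the one before it is completed fails the run):
1. the door has been lifted clear of the rack (height (world z) of door above 0.035 m and horizontal distance between door and rack above 0.1 m), for 0.1 s.
2. both knuckles sit fully home on both pins while the door still stands open by 30 degrees or more (z of knuckle_low in the frame of case below 0.038 m and z of knuckle_high in the frame of case below 0.128 m and horizontal distance between knuckle_low and hinge_low below 0.008 m and horizontal distance between knuckle_high and hinge_high below 0.008 m and angle between the x axis of door and the x axis of case, either way round above 0.52 rad), for 0.3 s.
At the end, for the whole second after the job is handed in: The door hangs on both pins, each knuckle's underside within 3 mm of its seat height and within 8 mm of the drawn hinge line, upright within 3.4 degrees, shut to within 6.9 degrees of parallel with the case front with its knob outside, released and at rest (z of knuckle_low in the frame of case below 0.038 m and z of knuckle_high in the frame of case below 0.128 m and horizontal distance between knuckle_low and hinge_low below 0.008 m and horizontal distance between knuckle_high and hinge_high below 0.008 m and angle between door's own z axis and vertical below 0.06 rad and angle between the x axis of door and the x axis of case, either way round below 0.12 rad and x of knob in the frame of case below -0.06 m and y of knob in the frame of case below 0 m and linear speed of door below 0.01 m/s); the robot touches nothing.
It fails at once if the door pressed on the case or its hinge with more than 25 N (contact force between door and case above 25 N).
It fails at once if a bystander (side panel, bottle, wheel, screwdriver, brass weight) moved by more than 30 mm (distance of any of side_panel, oil_bottle, gear, screwdriver, weight from where it was at the start of the episode above 0.03 m).
It also fails if it takes over 72 s, if anything falls off the work surface, if the arm or the gripper's body presses on something with over 40 N, if the wrist force passes 120 N, or if a joint passes its speed limit or range.

## Working session

There is one attempt and no reset: what is moved stays moved. The work goes in short steps, each a Python script; the robot and the scene stay as the last script left them, time stands still between calls to the robot, and variables do not carry over. Pictures are saved under pics/ and viewed, about 8 in all and at most 12, crops included, and the job is handed in when it is done.

```bash
ls; mkdir -p pics; cat > h.py <<'E'
import numpy as np, cv2
from scipy.spatial.transform import Rotation as R
from bench import manip as m
def rot(q): return R.from_quat([q[1],q[2],q[3],q[0]])
def quat(r): x=r.as_quat(); return [float(x[3]),float(x[0]),float(x[1]),float(x[2])]
def att(c):
    a=np.array(c["attitude"],float)
    return a if a.shape==(3,3) else rot(a).as_matrix()
def cloud(c,d):
    "world points for every pixel of a pinhole camera"
    K=np.array(c["camera_matrix"]);v,u=np.mgrid[:d.shape[0],:d.shape[1]]
    p=np.stack([(u-K[0,2])/K[0,0]*d,-(v-K[1,2])/K[1,1]*d,-d],-1)
    return p@att(c).T+np.array(c["position"])
def down(yaw): # tool z down, tool x at yaw
    c,s=np.cos(yaw),np.sin(yaw)
    return quat(R.from_matrix(np.array([[c,s,0],[s,-c,0],[0,0,-1]])))
E
python3 - <<'E'
from h import *
for n in ("scene","side","wrist"):
    c=m.calibration(n);print(n,c)
    p,d=m.capture(n);cv2.imwrite(f"pics/{n}0.png",p[...,::-1]);np.savez(f"{n}0.npz",p=p,d=d)
    print((d>0).mean())
a=np.hstack([cv2.imread("pics/scene0.png"),cv2.imread("pics/side0.png")])
print(m.get_time_s(),m.get_finger_gap(),m.get_contact_force(),m.get_tool_rot())
E
```

```text
pics
scene {'camera_matrix': array([[436.38364503,   0.        , 282.72169817],
       [  0.        , 436.38364503, 214.03248489],
       [  0.        ,   0.        ,   1.        ]]), 'position': array([1169.42294323,  118.45624991,  803.17089401]), 'attitude': array([0.64073535, 0.23810799, 0.25937435, 0.68226662])}
0.9958503401360544
side {'camera_matrix': array([[446.80627833,   0.        , 276.53339182],
       [  0.        , 446.80627833, 205.1420291 ],
       [  0.        ,   0.        ,   1.        ]]), 'position': array([496.02186616, 793.03985378, 972.38992613]), 'attitude': array([-0.03184981, -0.0193999 ,  0.33881136,  0.94011494])}
0.9960884353741497
wrist {'camera_matrix': array([[325.1922621 ,   0.        , 279.74502386],
       [  0.        , 325.1922621 , 211.25305404],
       [  0.        ,   0.        ,   1.        ]]), 'position': array([142.30715747, 637.74924405, 373.59973453]), 'attitude': array([ 0.80531281, -0.12158269, -0.08578895,  0.5738721 ])}
0.9952423469387756
0.15 85.17041358701997 [-0.66578437 -0.09319497  0.91472296] [ 3.91843752e-04  8.14469378e-01  5.80206219e-01 -4.70952551e-04]
```

View pics/scene0.png

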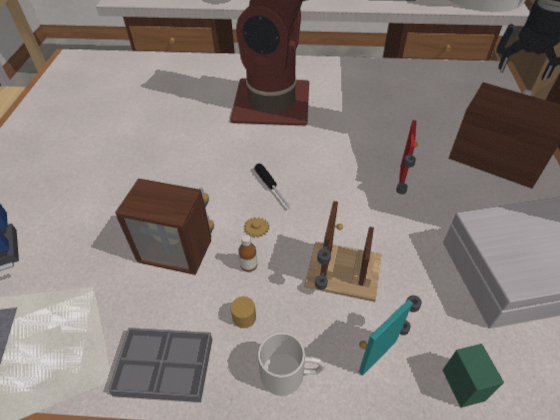

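View pics/side0.png

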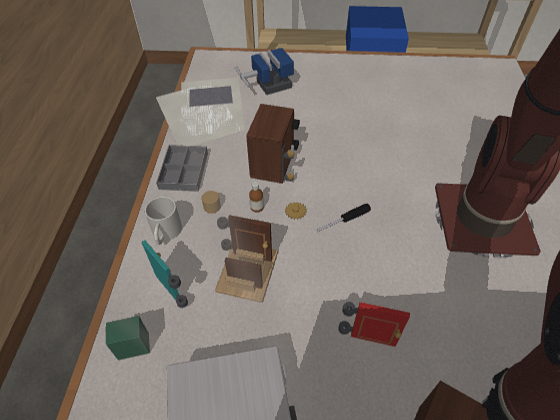

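```bash
cat > meas.py <<'E'
from h import *
def comps(name,f,zlo,zhi,xr,yr,minN=40,cell=1.0):
    z=np.load(f);P=cloud(m.calibration(name),z["d"])
    M=(z["d"]>0)&(P[...,2]>zlo)&(P[...,2]<zhi)&(P[...,0]>xr[0])&(P[...,0]<xr[1])&(P[...,1]>yr[0])&(P[...,1]<yr[1])
    n,L,st,ce=cv2.connectedComponentsWithStats(M.astype(np.uint8),connectivity=8)
    for i in range(1,n):
        if st[i,4]<minN: continue
        q=P[L==i]; r=cv2.minAreaRect((q[:,:2]).astype(np.float32))
        print(name,"px",ce[i].round(),"N",st[i,4],"z %.1f"%np.median(q[:,2]),"rect c",np.round(r[0],1),"size",np.round(r[1],1),"ang",round(r[2],1), "rgb",np.median(z["p"][L==i],0))
E
python3 - <<'E'
from meas import *
for n in("scene","side"):
    P=cloud(m.calibration(n),np.load(n+"0.npz")["d"])
    px={"scene":dict(bench=(150,300),casetop=(165,205),rackdoor=(328,235),kl=(321,282),kh=(323,256),knob=(340,226),pinU=(205,198),pinL=(210,225),sp=(367,255)),
        "side":dict(bench=(330,280),casetop=(270,130),door=(245,235),kl=(227,245),kh=(222,222),knob=(266,243),b1=(291,153),b2=(290,175),s1=(296,125),s2=(297,142))}[n]
    for k,(u,v) in px.items(): print(n,k,P[v,u].round(1))
    print("case top");comps(n,n+"0.npz",163,176,(300,1000),(-600,600))
    print("door top");comps(n,n+"0.npz",150,162.9,(300,1000),(-600,600),15)
    print("rack tops");comps(n,n+"0.npz",38,50,(300,1000),(-600,600),15)
E
```

```text
scene bench [ 723.6 -194.4    2. ]
scene casetop [ 607.4 -155.1  171.5]
scene rackdoor [656.  164.9 161.8]
scene kl [679.5 159.4  35.8]
scene kh [679.5 157.9 126.7]
scene knob [585.  194.  104.7]
scene pinU [540.4 -94.7 124.4]
scene pinL [540.1 -96.1  33.5]
scene sp [658.  244.8 107.5]
case top
scene px [159. 203.] N 2769 z 170.3 rect c [ 596.7 -172. ] size [141.9 101.8] ang 79.6 rgb [86. 56. 43.]
door top
scene px [413. 137.] N 30 z 151.0 rect c [343.7 364.1] size [ 9.1 59.9] ang 79.2 rgb [128.5  39.5  38.5]
scene px [176. 219.] N 225 z 156.0 rect c [ 627.9 -134.1] size [ 73.9 139.7] ang 32.6 rgb [70. 47. 37.]
scene px [330. 223.] N 180 z 161.6 rect c [618.  170.4] size [ 10.1 101.4] ang 79.7 rgb [85.  55.5 43. ]
scene px [123. 218.] N 47 z 156.2 rect c [ 634. -231.] size [39.2  6.1] ang 80.8 rgb [63. 45. 36.]
scene px [407. 304.] N 28 z 151.0 rect c [787.3 297.7] size [ 9.1 15.3] ang 45.7 rgb [ 54. 128. 128.]
scene px [388. 322.] N 165 z 150.8 rect c [822.7 263.4] size [ 9.6 83.9] ang 45.6 rgb [ 54. 129. 128.]
rack tops
scene px [403. 181.] N 27 z 40.8 rect c [380.2 360.1] size [44
[... 3332 characters left out ...]
 px [245. 251.] N 303 z 44.4 rect c [633.5 177.7] size [ 29.4 129.2] ang 74.7 rgb [115.  97.  84.]
side px [169. 287.] N 50 z 42.1 rect c [812.3 280.8] size [  9.2 113. ] ang 51.6 rgb [40.5 92.  91. ]
side px [241. 280.] N 232 z 43.5 rect c [628.7 263.5] size [19.2 85.6] ang 80.6 rgb [139.  119.   94.5]
side px [178. 302.] N 16 z 39.2 rect c [772.5 325.4] size [ 7.5 15.2] ang 41.4 rgb [64.  64.5 66. ]
side px [346. 326.] N 20 z 38.9 rect c [385.6 359.4] size [24. 13.] ang 88.8 rgb [47.  47.  48.5]
side px [370. 332.] N 88 z 44.6 rect c [337.4 371.8] size [ 9.5 75.8] ang 74.3 rgb [91.  28.  27.5]
side px [133. 346.] N 117 z 44.8 rect c [844.9 434.9] size [81.9 38.3] ang 50.3 rgb [50. 72. 61.]
```

```bash
python3 - <<'E'
from h import *
s=cv2.imread("pics/scene0.png")
a=cv2.resize(s[190:310,290:410],None,fx=3.2,fy=3.2,interpolation=cv2.INTER_CUBIC)
b=cv2.resize(s[180:255,180:255],(384,384),interpolation=cv2.INTER_CUBIC)
cv2.imwrite("pics/crop1.png",np.hstack([a,b]))
c=m.calibration("wrist");T=rot(m.get_tool_rot());p=np.array(m.get_ee_pos())
print("cam in tool",T.inv().apply(c["position"]-p), "axes in tool\n",(T.as_matrix().T@att(c)).round(3))
y=np.radians(-100.35)
dy=np.array([-np.sin(y),np.cos(y),0]); print(dy)
H=np.array([536.3,-97,0])
for k in(79.65,79.65-180):
  q=down(np.radians(k))
  for nm,P in dict(rack=np.array([618,170,127])+12*dy,rackhi=np.array([618,170,260])+12*dy,app=H-(56+35)*dy+[0,0,163],hinge=H-56*dy+[0,0,163],home=H-56*dy+[0,0,130]).items():
    j=m.solve_ik(P,q); print(k,nm,P.round(),None if j is None else np.round(j,2), (rot(q).apply([0,1,0])).round(2))
E
```

```text
cam in tool [  -0.55073468  -73.85980583 -167.37758839] axes in tool
 [[ 1.    -0.    -0.   ]
 [-0.    -0.956 -0.294]
 [-0.     0.294 -0.956]]
[ 0.98372863 -0.17966075  0.        ]
79.65 rack [630. 168. 127.] [-0.67  0.41  0.45  1.58 -0.19  1.2   1.2 ] [ 0.98 -0.18  0.  ]
79.65 rackhi [630. 168. 260.] [-0.68  0.33  0.47  1.4  -0.15  1.44  1.17] [ 0.98 -0.18  0.  ]
79.65 app [447. -81. 163.] [-0.92 -0.14  0.95  2.01  0.12  1.21  1.37] [ 0.98 -0.18  0.  ]
79.65 hinge [481. -87. 163.] [-0.88  0.    0.99  1.94 -0.    1.2   1.5 ] [ 0.98 -0.18  0.  ]
79.65 home [481. -87. 130.] [-0.85  0.06  0.98  1.98 -0.06  1.12  1.55] [ 0.98 -0.18  0.  ]
-100.35 rack [630. 168. 127.] [-0.85  0.46  0.7   1.59 -0.31  1.21 -1.84] [-0.98  0.18  0.  ]
-100.35 rackhi [630. 168. 260.] [-0.85  0.37  0.71  1.41 -0.24  1.45 -1.9 ] [-0.98  0.18  0.  ]
-100.35 app [447. -81. 163.] [-0.77 -0.11  0.81  2.01  0.08  1.21 -1.74] [-0.98  0.18  0.  ]
-100.35 hinge [481. -87. 163.] [-0.77  0.01  0.88  1.94 -0.01  1.2  -1.64] [-0.98  0.18  0.  ]
-100.35 home [481. -87. 130.] [-0.77  0.06  0.9   1.98 -0.05  1.12 -1.6 ] [-0.98  0.18  0.  ]
```

View pics/crop1.png

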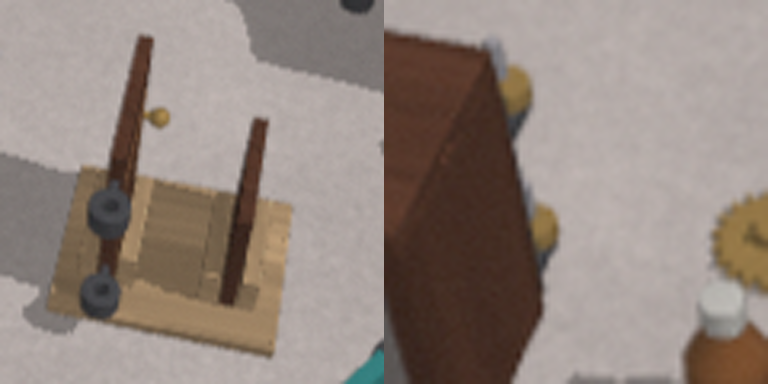

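```bash
cat >> h.py <<'E'
YAW=np.radians(-100.35); DY=np.array([-np.sin(YAW),np.cos(YAW),0]); DX=np.array([np.cos(YAW),np.sin(YAW),0])
Q=down(YAW); H=np.array([536.3,-97.,0])
def ray(c,u,v):
    "fisheye pixel -> world ray"
    K=c["camera_matrix"];a=(u-K[0,2])/K[0,0];b=(v-K[1,2])/K[1,1];r=np.hypot(a,b)
    s=np.sin(r)/max(r,1e-9);return att(c)@np.array([a*s,-b*s,-np.cos(r)])
def onz(c,u,v,z):
    d=ray(c,u,v);o=np.array(c["position"]);return o+d*(z-o[2])/d[2]
def topix(c,P):
    K=c["camera_matrix"];q=att(c).T@(np.array(P)-c["position"]);r=np.arctan2(np.hypot(q[0],q[1]),-q[2]);h=np.hypot(q[0],q[1])
    return K[0,2]+K[0,0]*r*q[0]/h, K[1,2]-K[1,1]*r*q[1]/h
def snap(tag):
    c=m.calibration("wrist");p,d=m.capture("wrist");np.savez(tag+".npz",p=p,d=d,pos=c["position"],att=c["attitude"])
    cv2.imwrite(f"pics/{tag}.png",p[...,::-1]);return c,p,d
E
python3 - <<'E'
from h import *
P=H-56*DY
m.reach((P+[0,0,260]).tolist(),Q); m.move_straight((P+[0,0,163]).tolist(),feed=200)
m.hold(0.3)
c,p,d=snap("w1")
print(m.get_time_s(),m.get_ee_pos(),m.get_contact_force(),m.get_finger_gap())
for n,z in(("hinge_high",125),("hinge_low",35),("tip",146)): print(n,topix(c,H+[0,0,z]))
u,v=map(int,topix(c,H+[0,0,146]))
a=cv2.resize(p[max(0,v-50):v+50,max(0,u-65):u+65,::-1],None,fx=6,fy=6,interpolation=cv2.INTER_CUBIC);cv2.imwrite("pics/w1c.png",a);print(max(0,u-65),max(0,v-50))
E
```

```text
3.7917 [481.60251688 -86.90407153 163.60454941] [-0.90471146  0.36350464 -0.45493545] 85.25728257999072
hinge_high (np.float64(278.8954814835134), np.float64(146.67953859781136))
hinge_low (np.float64(279.2178075607463), np.float64(137.0864932786372))
tip (np.float64(278.7761053244256), np.float64(150.24573249660804))
213 100
```

View pics/w1c.png

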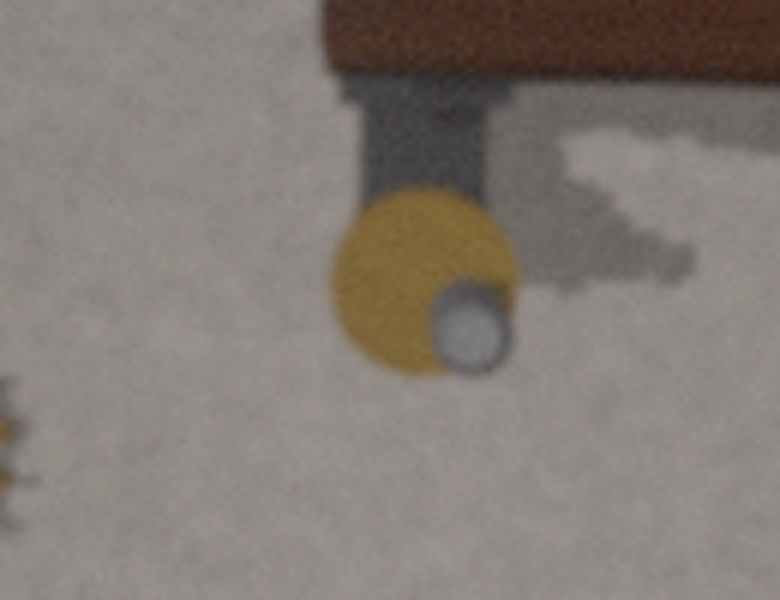

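```bash
cat >> h.py <<'E'
class Cal(dict): pass
def load(tag):
    z=np.load(tag+".npz");c=dict(m.calibration("wrist"));c["position"]=z["pos"];c["attitude"]=z["att"];return c,z["p"],z["d"]
def wcloud(c,d):
    K=c["camera_matrix"];v,u=np.mgrid[:d.shape[0],:d.shape[1]];a=(u-K[0,2])/K[0,0];b=(v-K[1,2])/K[1,1];r=np.hypot(a,b)+1e-9
    t=np.tan(r)/r;return np.stack([a*t*d,-b*t*d,-d],-1)@att(c).T+c["position"]
E
python3 - <<'E'
from h import *
c,p,d=load("w1")
sub=p[130:165,265:302];hsv=cv2.cvtColor(sub,cv2.COLOR_RGB2HSV)
br=((hsv[...,1]>100)&(hsv[...,0]>12)&(hsv[...,0]<32)).astype(np.uint8)
ct=max(cv2.findContours(br,0,2)[0],key=cv2.contourArea);(x,y),r=cv2.minEnclosingCircle(ct);print("bush",x+265,y+130,r)
tp=((hsv[...,1]<60)&(hsv[...,2]>120)).astype(np.uint8)
n,L,st,ce=cv2.connectedComponentsWithStats(tp)
for i in range(1,n): print("grey",ce[i]+[265,130],st[i])
P=wcloud(c,d)
print("depth tip",P[155,291],"bush",P[144,280])
B=onz(c,283.4,146.4,125);B2=onz(c,x+265,y+130,125);T=onz(c,291.6,154.75,146)
print("bush",B,B2,"tip",T,"off",T-B,np.linalg.norm((T-B)[:2]))
# go to the door
m.move_straight((H-56*DY+[0,0,260]).tolist(),feed=250)
G=np.array([618,170.8,0])+12*DY
m.reach((G+[0,0,240]).tolist(),Q);m.move_gripper(45);m.hold(.2)
c,p,d=snap("w2");P=wcloud(c,d)
Z=P[...,2]
for zl,zh in((157,168),(120,146)):
  M=((Z>zl)&(Z<zh)&(np.hypot(P[...,0]-630,P[...,1]-168)<110)).astype(np.uint8)
  n,L,st,ce=cv2.connectedComponentsWithStats(M)
  for i in range(1,n):
    if st[i,4]>30:
      q=P[L==i];rr=cv2.minAreaRect(q[:,:2].astype(np.float32));print(zl,ce[i].round(),st[i,4],np.median(q[:,2]),rr)
print(m.get_time_s(),m.get_ee_pos(),m.get_finger_gap())
E
```

```text
bush 283.07668685913086 146.05828285217285 15.255293846130371
grey [277.19940476 152.29761905] [  0   0  37  35 336]
grey [291.43589744 156.12820513] [23 23  8  7 39]
depth tip [ 532.43829331 -103.37271145  146.61958816] bush [537.83322567 -97.99038958 124.68196847]
bush [535.9660925  -99.83796135 125.        ] [536.21781343 -99.67543736 125.        ] tip [ 532.44147922 -103.74256398  146.        ] off [-3.52461328 -3.90460263 21.        ] 5.260116015464521
157 [280. 221.] 1469 162.40061636912398 ((617.6737670898438, 170.00706481933594), (9.716658592224121, 99.86895751953125), 79.37234497070312)
120 [280. 141.] 717 140.19027681377923 ((681.4962158203125, 158.27101135253906), (24.745407104492188, 30.652271270751953), 80.99651336669922)
6.2 [629.79130489 168.69967985 239.96512035] 45.260741644515676
```

View pics/w2.png

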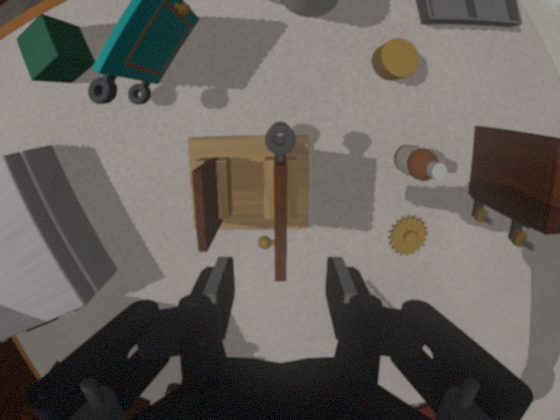

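```bash
cat >> h.py <<'E'
PIN=np.array([532.4,-103.7,0])
E
python3 - <<'E'
from h import *
G=np.array([617.7,170.0,0])+12*DY
m.move_straight((G+[0,0,127]).tolist(),feed=120)
print("pre",m.get_contact_force());m.move_gripper(0);m.hold(.2)
print("gap",m.get_finger_gap(),m.get_ee_pos(),m.get_contact_force())
m.move_straight((G+[0,0,240]).tolist(),feed=120)
print("lift gap",m.get_finger_gap(),m.get_contact_force())
A=PIN-(56+38)*DY
m.move_straight((A+[0,0,240]).tolist(),feed=200)
m.move_straight((A+[0,0,163]).tolist(),feed=120);m.hold(.3)
e=np.array(m.get_ee_pos());c,p,d=snap("w3")
print(m.get_time_s(),e,m.get_finger_gap(),m.get_contact_force(),m.get_ft_torque(),rot(m.get_tool_rot()).as_matrix().round(4).tolist())
K=e+56*DY+[0,0,13];u,v=topix(c,K);print("expected knuckle top px",u,v,"pin tip px",topix(c,PIN+[0,0,146]))
u0,v0=int(u)-65,int(v)-70
cv2.imwrite("pics/w3c.png",cv2.resize(p[v0:v0+100,u0:u0+130,::-1],None,fx=6,fy=6,interpolation=cv2.INTER_CUBIC));print(u0,v0)
E
```

```text
pre [-0.38808413  0.21615118  0.28377175]
gap 7.823454638540617 [630.07347524 167.99190088 127.7557418 ] [ 1.04788432 -0.51674515  5.5225549 ]
lift gap 7.631834291717758 [ 0.17963994 -0.82829708 -3.2288672 ]
11.875 [440.20639549 -86.79124679 163.3947971 ] 7.885886153556889 [-0.18077053  0.37122425 -3.44634344] [ 0.01199     0.06264663 -0.01020679] [[-0.1797, -0.9837, 0.0006], [-0.9837, 0.1797, 0.0002], [-0.0003, -0.0005, -1.0]]
expected knuckle top px 278.2612814720652 156.14926924314278 pin tip px (np.float64(278.63058402828267), np.float64(83.25181767517546))
213 86
```

View pics/w3c.png

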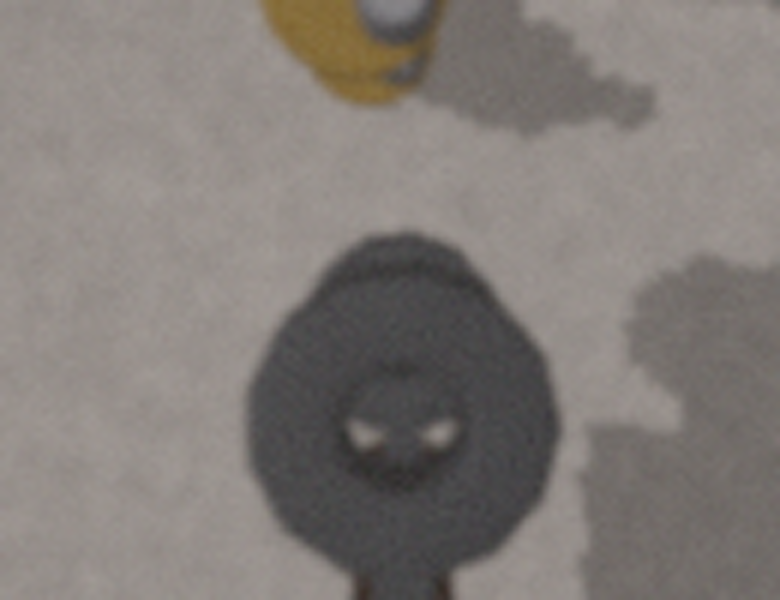

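```bash
python3 - <<'E'
from h import *
c,p,d=load("w3");e=np.array([440.206,-86.791,163.395])
zt=e[2]-127.756+140
K=onz(c,279.9,155.9,zt);print("knuckle",K,"rel TCP along DY,DX",(K-e)@DY,(K-e)@DX)
g=lambda u,v:np.round([(u-213+.5)*6-.5,(v-86+.5)*6-.5])
for dz in(0,-18,-90,-108):
  for s in(13,5):
    C=K+[0,0,dz];print(dz,s,"far",g(*topix(c,C+s*DY)),"near",g(*topix(c,C-s*DY)),"L/R",g(*topix(c,C-s*DX)),g(*topix(c,C+s*DX)))
sub=p[60:110,255:310];hsv=cv2.cvtColor(sub,cv2.COLOR_RGB2HSV)
# bright pin tip seed
cv2.imwrite("pics/w3p.png",cv2.resize(sub[...,::-1],None,fx=10,fy=10,interpolation=cv2.INTER_CUBIC))
print("K->PIN need", (PIN-K)@DY,(PIN-K)@DX)
E
```

```text
knuckle [495.17868883 -97.62477802 175.639     ] rel TCP along DY,DX 56.02461247748319 0.781063174006098
0 13 far [404. 260.] near [404. 581.] L/R [241. 423.] [566. 423.]
0 5 far [404. 360.] near [404. 483.] L/R [341. 422.] [467. 422.]
-18 13 far [404. 251.] near [404. 540.] L/R [258. 397.] [550. 397.]
-18 5 far [404. 341.] near [404. 452.] L/R [348. 397.] [460. 397.]
-90 13 far [404. 229.] near [404. 434.] L/R [300. 332.] [508. 332.]
-90 5 far [404. 292.] near [404. 371.] L/R [364. 332.] [444. 332.]
-108 13 far [404. 225.] near [404. 417.] L/R [307. 322.] [501. 322.]
-108 5 far [404. 284.] near [404. 358.] L/R [367. 321.] [441. 321.]
K->PIN need 37.70714833785257 -0.7108388428991557
```

View pics/w3p.png

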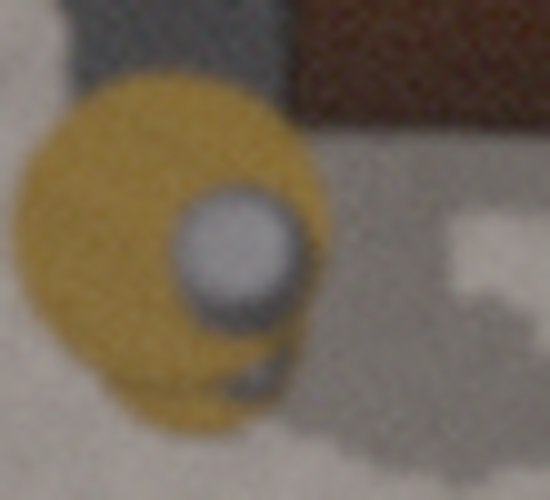

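```bash
python3 - <<'E'
from h import *
e=np.array(m.get_ee_pos());S=PIN-(56+38)*DY+[0,0,163]  # last commanded
S=S+37.45*DY-0.8*DX
m.move_straight(S.tolist(),feed=40);m.hold(.2)
f0=np.array(m.get_contact_force());print("t",m.get_time_s(),"f0",f0.round(2),np.array(m.get_ee_pos())-S)
m.move_straight((S-[0,0,9]).tolist(),feed=30)
drop=9.
while drop<35:
    drop+=1;m.move_straight((S-[0,0,drop]).tolist(),feed=15)
    f=np.array(m.get_contact_force())-f0;print(drop,f.round(1),"%.2f"%m.get_ee_pos()[2])
    if f[2]>4 or np.hypot(f[0],f[1])>6: break
print(m.get_time_s(),m.get_ft_torque(),m.get_finger_gap())
E
```

```text
t 13.1583 f0 [ 0.04 -0.84 -1.94] [-0.10950846  0.08741502  0.04376546]
10.0 [-0.9  1.1 -0.6] 153.04
11.0 [ 0.4  0.6 -1. ] 151.98
12.0 [ 0.1  0.4 -0.8] 150.95
13.0 [-0.2  1.7 -1. ] 149.94
14.0 [-0.1  1.  -0.5] 148.94
15.0 [0.  0.2 0.3] 147.92
16.0 [-0.4  1.4 -0.9] 146.94
17.0 [0.5 1.  0. ] 145.93
18.0 [ 0.2  1.1 -1. ] 144.94
19.0 [ 0.4  0.9 -0.2] 143.92
20.0 [-0.8  0.2 -0.9] 142.93
21.0 [ 0.5  1.  -0.6] 141.94
22.0 [-0.6  0.6 -0.1] 140.94
23.0 [-0.4  0.4 -0.4] 139.95
24.0 [-0.1  0.5 -0.1] 138.92
25.0 [ 0.6  0.8 -0. ] 137.96
26.0 [ 0.   0.6 -0. ] 136.93
27.0 [-0.3  1.3 -0.8] 135.94
28.0 [-0.2  0.7 -1. ] 134.94
29.0 [-0.4  1.2 -1.2] 133.92
30.0 [-0.5  0.5 -0.6] 132.93
31.0 [-0.5  0.4 -0.1] 131.94
32.0 [ 0.1  1.5 -1. ] 130.95
33.0 [-1.3  1.1  3.3] 130.19
34.0 [-1.4  0.7  5.8] 129.21
19.8583 [ 0.00414227  0.39856887 -0.01892362] 7.9362635262697365
```

```bash
cat >> h.py <<'E'
YC=np.radians(-10.4); W=22.0
def push_pose(th,extra=0,r=95,z=127,flip=0):
    "pusher TCP on the outside face of the door standing open by th degrees, extra mm clear of it"
    a=YC-np.radians(th);x=np.array([np.cos(a),np.sin(a),0]);y=np.array([-np.sin(a),np.cos(a),0])
    return PIN-(5+W-7+extra)*x-r*y+[0,0,z], down(a+flip*np.pi)
E
python3 - <<'E'
from h import *
p=np.array(m.get_ee_pos());S=PIN-(56+38)*DY+[0,0,163]+37.45*DY-0.8*DX
m.move_straight((S-[0,0,33]).tolist(),feed=15);m.hold(.5)
print("home, held:",m.get_contact_force(),m.get_ee_pos())
m.move_gripper(35);m.hold(.3);print(m.get_contact_force())
m.move_straight((S+[0,0,37]).tolist(),feed=120)
print(m.get_time_s(),m.get_finger_gap())
p,d=m.capture("scene");np.savez("s2.npz",p=p,d=d)
c,p2,d2=snap("w4")
a=cv2.resize(p[150:300,90:290,::-1],(533,400),interpolation=cv2.INTER_CUBIC)
b=cv2.resize(p2[90:300,150:410,::-1],(260*400//210,400))[:, :]
cv2.imwrite("pics/chk.png",cv2.resize(np.hstack([a,b]),None,fx=.75,fy=.75))
from meas import comps
comps("scene","s2.npz",155,168,(380,540),(-200,0),15)
q0=None
for fl in(0,1):
  for th in(90,60,30,0,-2):
    P,q=push_pose(th,flip=fl);j=m.solve_ik(P,q);print(fl,th,P.round(),None if j is None else np.round(j,2))
E
```

```text
home, held: [ 0.35651908 -0.75962039  0.80890473] [476.95697961 -92.74889684 129.99984357]
[-0.35113885 -0.21461635 -0.41265831]
22.0167 35.132467697450366
scene px [210. 163.] N 203 z 163.4 rect c [465.  -89.7] size [ 12.3 102. ] ang 78.3 rgb [85. 55. 43.]
0 90 [443. -67. 127.] [-0.89 -0.09  0.92  2.07  0.08  1.13 -1.76]
0 60 [ 436. -117.  127.] [-0.87 -0.1   1.01  2.07  0.09  1.13 -1.13]
0 30 [ 456. -163.  127.] [-0.84  0.06  1.14  2.   -0.06  1.12 -0.37]
0 0 [ 496. -194.  127.] [-0.62  0.24  1.05  1.89 -0.23  1.14  0.33]
0 -2 [ 499. -195.  127.] [-0.61  0.25  1.03  1.88 -0.23  1.14  0.36]
1 90 [443. -67. 127.] [-1.21 -0.2   1.18  2.08  0.2   1.15  1.27]
1 60 [ 436. -117.  127.] [-1.03 -0.14  1.14  2.07  0.14  1.14  1.97]
1 30 [ 456. -163.  127.] [ 1.28  0.19 -1.1   1.92  0.18  1.14  2.55]
1 0 [ 496. -194.  127.] [-0.81  0.4   1.35  1.9  -0.43  1.18 -2.63]
1 -2 [ 499. -195.  127.] [-0.8   0.42  1.35  1.89 -0.44  1.19 -2.59]
```

View pics/chk.png

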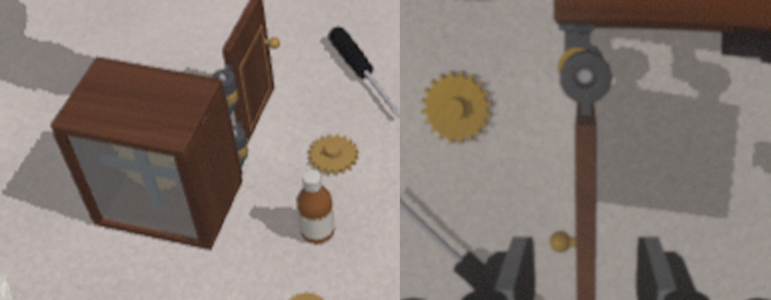

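```bash
python3 - <<'E'
from h import *
m.move_gripper(0)
P,q=push_pose(90,25);m.move_straight((P+[0,0,73]).tolist(),feed=150);m.move_straight(P.tolist(),feed=120)
f0=np.array(m.get_contact_force());print(m.get_time_s(),f0.round(1),m.get_finger_gap())
P,q=push_pose(90,3);m.move_straight(P.tolist(),q,feed=60)
for th in list(range(84,5,-6)):
    P,q=push_pose(th);m.move_straight(P.tolist(),q,feed=50)
    f=np.array(m.get_contact_force())-f0;print(th,f.round(1),"%.1f"%m.get_time_s())
    if np.linalg.norm(f)>8: break
p,d=m.capture("scene");np.savez("s3.npz",p=p,d=d);cv2.imwrite("pics/s3.png",cv2.resize(p[120:300,80:320,::-1],None,fx=2.5,fy=2.5))
from meas import comps
comps("scene","s3.npz",158,167.5,(380,570),(-270,-60),15)
E
```

```text
23.85 [-0.1  0.9  0.2] -0.22667190277365237
84 [ 0.1 -0.4  0.2] 24.8
78 [-0.1 -0.1  0. ] 25.1
72 [ 0.5 -1.2 -0.6] 25.5
66 [ 0.2 -0.4 -0.1] 25.8
60 [ 0.  -0.3 -0.5] 26.2
54 [-0.6 -1.9 -0.6] 26.5
48 [ 0.1 -1.9  0.4] 26.9
42 [ 0.8 -0.7 -0.4] 27.2
36 [ 0.7 -0.7  0.1] 27.6
30 [-0.8  0.1  0.2] 27.9
24 [ 1.2 -0.9 -0.3] 28.3
18 [ 0.  -0.5 -0.4] 28.6
12 [ 0.2 -1.  -0.7] 29.0
6 [-0.1 -1.  -0.1] 29.3
scene px [170. 175.] N 262 z 163.3 rect c [ 505. -168.] size [102.7  32.9] ang 75.0 rgb [78. 53. 41.]
```

```bash
python3 - <<'E'
from h import *
F=[]
f0=np.mean([m.get_contact_force() for _ in range(5)],0)
th=6.
ax=np.array([np.cos(YC),np.sin(YC),0])
while th>-4:
    th-=.75;P,q=push_pose(th);m.move_straight(P.tolist(),q,feed=15);m.hold(.05)
    f=(np.array(m.get_contact_force())-f0)@ax;print(th,round(f,1))
    if f<-3: break
p,d=m.capture("scene");np.savez("s4.npz",p=p,d=d);w=snap("w5")[1]
a=cv2.resize(p[130:280,90:290,::-1],(400,300),interpolation=cv2.INTER_CUBIC);b=cv2.resize(w[...,::-1],(400,300))
cv2.imwrite("pics/chk2.png",np.hstack([a,b]));print(m.get_time_s())
E
```

```text
5.25 -0.6
4.5 -0.1
3.75 0.2
3.0 -0.2
2.25 0.2
1.5 -0.3
0.75 0.0
0.0 0.5
-0.75 0.5
-1.5 -0.1
-2.25 -6.0
32.7833
```

View pics/chk2.png

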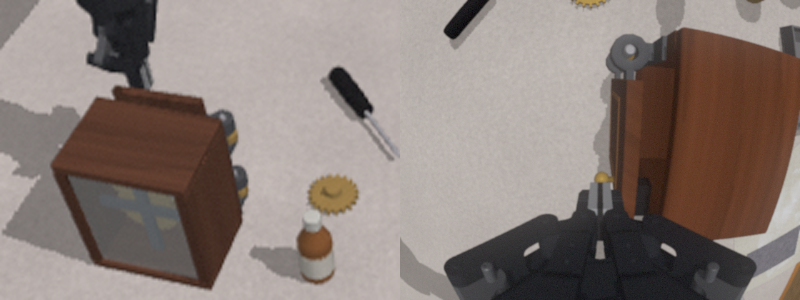

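```bash
python3 - <<'E'
from h import *
from meas import comps
P,q=push_pose(-2.25,25);m.move_straight(P.tolist(),feed=60)
m.move_straight((P+[0,0,120]).tolist(),feed=150);m.hold(.3)
c,p,d=snap("w6");X=wcloud(c,d);Z=X[...,2]
s,d2=m.capture("scene");np.savez("s5.npz",p=s,d=d2)
comps("scene","s5.npz",158,167,(380,560),(-280,-90),15)
ax=np.array([np.cos(YC),np.sin(YC)]);C=np.array([596,-171])
rel=(X[...,:2]-C)@ax
M=((Z>160)&(Z<167.5)&(rel<-58)&(rel>-90)).astype(np.uint8)
n,L,st,ce=cv2.connectedComponentsWithStats(M)
for i in range(1,n):
    if st[i,4]>30: print(ce[i],st[i,4],np.median(X[L==i][:,2]),cv2.minAreaRect(X[L==i][:,:2].astype(np.float32)))
a=cv2.resize(s[130:280,90:290,::-1],(400,300),interpolation=cv2.INTER_CUBIC);b=cv2.resize(p[...,::-1],(400,300))
cv2.imwrite("pics/chk3.png",np.hstack([a,b]));print(m.get_time_s(),m.get_contact_force())
E
```

```text
scene px [169. 178.] N 229 z 163.1 rect c [ 522.2 -171. ] size [100.6  13.3] ang 79.2 rgb [78. 51. 39.]
[332.81486146 173.62027708] 1588 164.08660353901718 ((520.6223754882812, -172.12954711914062), (99.50105285644531, 10.825484275817871), 80.3319320678711)
34.7 [0.09869938 0.72327207 0.68573713]
```

View pics/chk3.png

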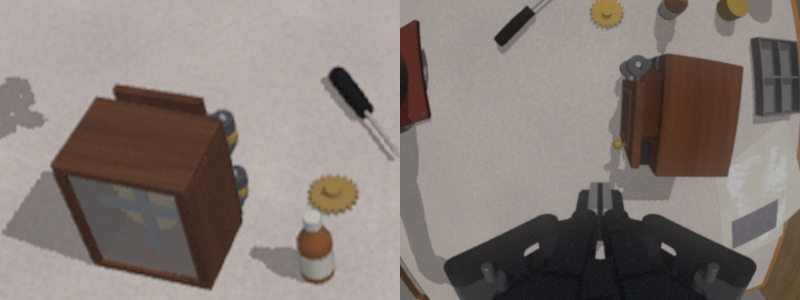

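```bash
python3 -c "
from bench import manip as m
m.job_done();print(m.get_time_s())"
```

```text
the job is handed in; nothing more can be done
the job is handed in; nothing more can be done
```

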